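Hang the large test weight on the spring-balanced arm

ROBOT

A 6-joint arm with a two-finger parallel gripper is mounted at the origin on a cart in front of the work surface, level with it; the furniture and walls round the work are solid. World frame = base frame: x ahead of the robot, y to its left, z up, the work surface at z = 0. Lengths are in m, angles in rad, forces in N, time in s.
With the tool pointing down it reaches from about 0.275 to 0.775 m from the base axis. Payload 14.6 kg.
Tool frame: the origin (TCP) lies at the very end of the fingers, on their centre line; the grasp point (between the pads) lies 19 mm behind it; y points along the fingers, z is the direction in which the jaws open and shut, and the axes are right-handed (so a half turn about y gives the same grasp; the last joint's range is limited). The gripper opens to 85 mm and grips with 20 to 120 N. Pads are 22 mm wide; open, the fingers measure 114 mm over their backs; the gripper's body (76 mm by 85 mm) begins 54 mm behind the grasp point. The pads swing forward as they close: fully open they stand 13 mm farther back than shut.
Start: joints at [-1.277, 0.263, -0.048, 1.259, 0, 1.415], TCP at [0.228, -0.473, 0.2] pointing down, gripper open.
Joint ranges: [-2.65, 2.65], [-0.89, 1.7], [-1.18, 1.37], [-2.13, 2.11], [-1.35, 1.29], [-3.14, 3.14]. Speed limits (rad/s): [1.89, 1.89, 2.57, 2.79, 3.14, 3.14].

INTERFACE

Orientations are given as a rotation vector (axis times angle).
In Python, from cell import robot gives the robot as it stands.
- The arm moves only by the tool arm_command, never from a script. Its argument "plan" is a list of rows, each a list of 7 numbers: the turn, a rotation vector about the world's x, y, z in rad, then the shift along the world's x, y, z in mm, then the opening, from 0 (shut) to 1 (fully open). In form: [[rx, ry, rz, x, y, z, grip], ...]. A call has 1 to 12 rows; each row shifts and turns the commanded pose from where the row before left it; what a row does not reach is not made up. A row lasts 1/12 s, in which the tool goes at most 41.7 mm and 7.16 degrees, less where a joint would pass 70% of its speed; a pose out of reach is approached as far as the arm can. A call with a gripper value outside its range is refused whole. The fingers move at their own pace and stop on an object; "grip_force" is the grip in N (left out, the last holds). Time passes only in rows, so rows that do not move let the fingers close. It gives the time, the measured TCP pose, the force and the opening at its end, in the units of the state.
- robot.observe(): the state, without advancing time (a new reading comes with each control period).
- robot.grab_frame(name): name is "side" or "top"; returns a dict with "img" (384x512x3 uint8, red, green, blue), "fovy" (degrees; the focal length in pixels is half the picture's height over the tangent of half this angle, whatever the lens; pixels are square), "cx", "cy" (the principal point, pixels), "k1" (the pictures are not rectified: a ray, as slopes to the right and down, at radius r is drawn at 1 + k1 r^2 times it, then the intrinsics apply), "position" and "rotation" of the camera in the world. Camera axes: x right, y up, looking along -z (the intrinsics and any distortion apply to the point x, -y, -z); pixel columns grow to the right and rows downward; lengths in m; the calibration is good to about 2 mm. A picture is of the moment at which its call begins. There is no depth.
- robot.hand_in(): hands the job in, once; it reports no verdict.
The state is a dict: "t": time; "q": joint angles; "joint_velocities": joint speeds; "joint_torque": joint torques, N m; "position": TCP position; "tool_rot": TCP orientation; "contact_force": force on the tool from outside, world axes, zero at the start; "torque": the same for the moment, N m; "opening": finger opening in m.
Only numpy, scipy, OpenCV 4.12 (cv2) and the standard library are available. Lean on these libraries where they do the work, as an engineer would, in place of code of your own. Each camera call takes 0.05 s, during which the arm holds its last target. There are 200 camera calls.

TASK

Load the spring-balanced arm on the bench: take the larger of the two steel weights by its grip, bring it in under the stand's cover plate and hang it by its collar in the open fork at the end of the arm. Keep hold of it and ease it down as the arm sinks; once the arm has settled under the weight and stands still, let go so that the weight hangs there on its own. Leave the smaller weight and the other things on the bench where they are.

Things in the scene. Friction and masses are not known exactly. Their poses are not given: they have to be found in the camera images.
- cover_edge (a point): Middle of the free end, on the underside, of the fixed stand's grey cover plate: 100 mm wide, 390 mm above the bench, roofing the arm and fork; its post is 278 mm behind (+x). Axes as the stand's: -x points from post to fork, roughly to the robot. A gripper cannot come upright over the fork; it must come from the open -x side, upper end leaning out that way by 30 to 45 degrees.
- fork_head (a joint): Hinge of the fork at the arm's end. It turns with the arm, so its value (rad) tells by how much the arm (two parallel bars 180 mm long) has sunk: 0 unloaded, against its upper stop; lower stop 0.5. It starts to sink at about 0.8 N; the large weight's full load sinks it to about 0.3 (0.26 to 0.34 as its mass varies), about 54 mm. Spring 2.45 N m/rad, strongly damped.
- fork_seat (a point): Middle of where the collar rests on the fork's upper face, 200 mm above the bench unloaded, 18 mm behind cover_edge (x and z axes as there). The fork stays level as it sinks. Steel plate 44 mm wide, 6 mm thick; slot 16 mm wide, open to -x, closed 9 mm behind this point. Prong tips end 26.5 mm out and carry lips 5 mm high, inner face 20.5 mm out: the collar passes over them.
- large_weight_center (a point): The larger loose steel weight, round, upright, about 0.5 kg, 170 mm tall; point on its axis half-way up, z along it. From its underside: body 52 mm across, 45 high; stem 8 mm across, 60 long; collar 34 mm across, 5 thick, underside 105 mm up (20 above this point); grip 18 mm across, 120 to 170 mm up (middle 60 above this point). Hung up, this point is 20 mm below the fork seat.
- small_weight_center (a point): The smaller loose weight of the same form, to be left where it stands: body 34 mm across and 28 mm high, 153 mm tall in all; this point is on its axis half-way up. The two weights' places may be swapped.
- beaker_1: Loose bystander: glass beaker 74 mm across, 82 mm tall; origin at the middle of its underside.
- timer: Loose bystander: flat bench timer 62 x 62 x 19 mm; origin at the middle of its underside.
- petri_dish: Loose bystander: clear dish 64 mm across, 12 mm high; origin at the middle of its underside.
Mind the look-alikes: they are no part of the job. Leave any brown, pink or turquoise look-alike of the part that bears large_weight_center alone.

How it is judged:
By the outcome, as a careful person would: the job done as asked, in the order asked, and still so for the second after the job is handed in, with the robot touching nothing.
It also fails if it takes over 51 s, if anything falls off the work surface, if the arm or the gripper's body presses on something with over 40 N, if the wrist force passes 120 N, or if a joint passes its speed limit or range.

## Working session

There is one attempt and no reset: what is moved stays moved. The work goes in short steps, Python scripts to look and compute and a tool call to move; the robot and the scene stay as the last step left them, time stands still between calls to the robot, and variables do not carry over. Pictures are saved under pics/ and viewed, about 8 in all and at most 12, crops included, and the job is handed in when it is done.

Besides the shell and the picture viewer there is one more tool, called after "Request:" as name(argument=value, ...), one argument or row to a line, values as JSON. arm_command: Moves the arm, as the interface text tells. Its arguments: {"type":"object","properties":{"plan":{"type":"array","items":{"type":"array","items":{"type":"number"}}},"grip_force":{"type":"number"}},"required":["plan"]}

```bash
mkdir -p pics; ls; cat > h.py <<'E'
import numpy as np, cv2
from scipy.spatial.transform import Rotation as R
from cell import robot
def grab(n,save=None):
    f=robot.grab_frame(n)
    if save: cv2.imwrite('pics/'+save,f['img'][:,:,::-1])
    return f
def K(f):
    fl=f['img'].shape[0]/2/np.tan(np.radians(f['fovy'])/2); return fl
def ray(f,u,v):
    fl=K(f); d=np.array([(u-f['cx'])/fl,(v-f['cy'])/fl]); s=d.copy()
    for _ in range(20): s=d/(1+f['k1']*(s@s))
    r=np.array(f['rotation'])
    if r.shape!=(3,3): r=R.from_rotvec(r).as_matrix()
    w=r@np.array([s[0],-s[1],-1]); return np.array(f['position']),w/np.linalg.norm(w)
def onz(f,u,v,z):
    p,d=ray(f,u,v); return p+d*(z-p[2])/d[2]
def tri(f1,a,f2,b):
    p,d=ray(f1,*a); q,e=ray(f2,*b)
    s,t=np.linalg.lstsq(np.stack([d,-e],1),q-p,rcond=None)[0]
    A,B=p+s*d,q+t*e; return (A+B)/2,np.linalg.norm(A-B)
def proj(f,X):
    r=np.array(f['rotation'])
    if r.shape!=(3,3): r=R.from_rotvec(r).as_matrix()
    c=r.T@(np.array(X)-f['position']); s=np.array([c[0],-c[1]])/-c[2]
    return s*(1+f['k1']*(s@s))*K(f)+[f['cx'],f['cy']]
E
python3 - <<'E'
from h import *
for n in ('side','top'):
    f=grab(n,n+'0.png'); print({k:np.round(v,3).tolist() for k,v in f.items() if k!='img'})
    cv2.imwrite(f'pics/{n}0b.png',cv2.resize(f['img'][:,:,::-1],(800,600),interpolation=cv2.INTER_CUBIC))
print(robot.observe())
E
```

```text
pics
{'fovy': 57.236, 'cx': 254.381, 'cy': 191.542, 'k1': -0.083, 'position': [0.417, 0.634, 0.609], 'rotation': [0.129, -1.588, -2.511]}
{'fovy': 45.991, 'cx': 250.677, 'cy': 199.499, 'k1': -0.138, 'position': [0.313, -0.196, 1.262], 'rotation': [0.234, -0.16, -1.227]}
{'t': 0.1, 'q': array([-1.27729842e+00,  2.63505394e-01, -4.88637709e-02,  1.25943427e+00,
       -2.03095392e-05,  1.41548319e+00]), 'joint_velocities': array([ 0.00169699, -0.00198676,  0.00243359, -0.00117885, -0.00100339,
       -0.00036799]), 'joint_torque': array([ 2.81974819e-03, -6.38578892e+01,  3.85062039e+01,  9.98706470e-03,
       -1.05570746e-04,  5.89090206e-06]), 'position': array([ 0.22769386, -0.47273589,  0.19996107]), 'tool_rot': array([-0.45031259,  1.97351035, -1.97148043]), 'contact_force': array([-0.32938307, -0.2507167 ,  0.26956368]), 'torque': array([-0.00472388,  0.0181412 , -0.00288331]), 'opening': 0.08519236204876295}
```

View pics/side0b.png

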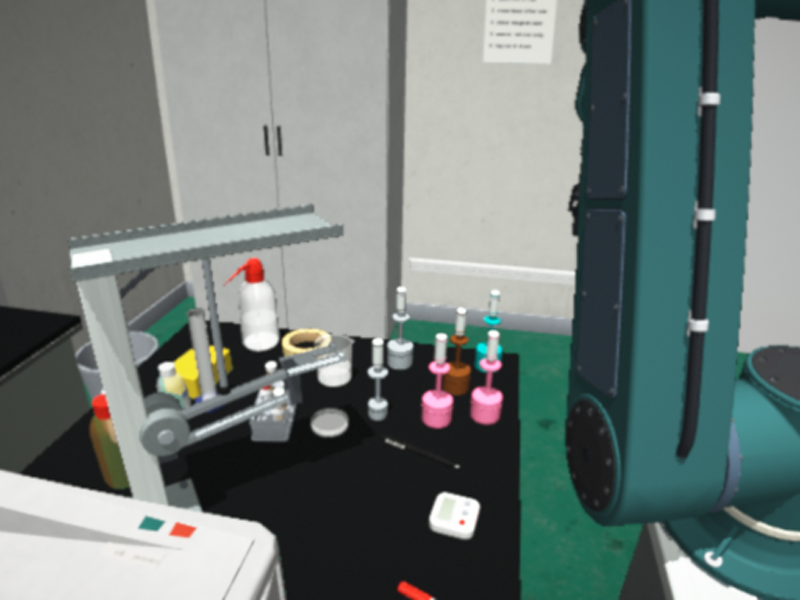

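View pics/top0b.png

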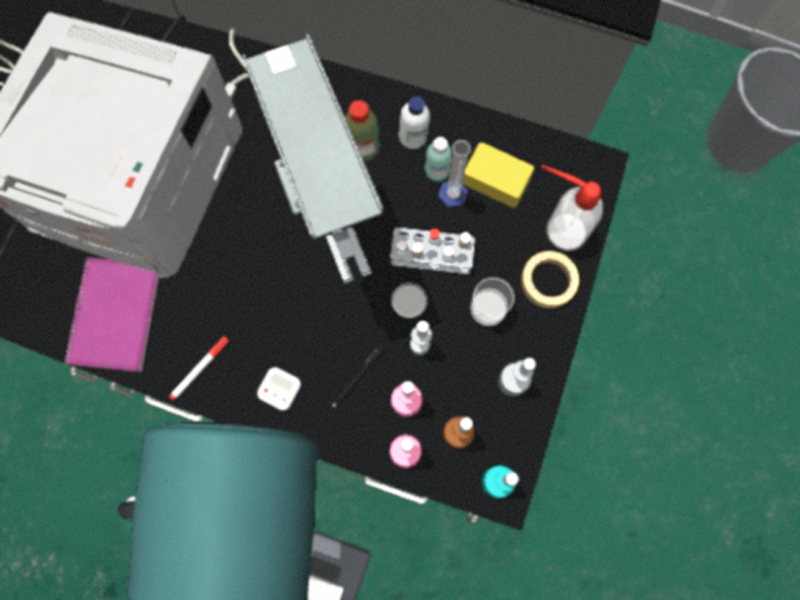

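The side view (800×600 px) shows these candidates: steel weights at (400,330), with the wider body, and (377,380), with the narrower body; look-alikes in brown (458,350), turquoise (490,330) and pink (437,385) and (487,380). The top view shows steel weights at (518,375) and (422,338), and the fork at (348,258) sticking out from under the cover. I choose the steel one at side (400,330) / top (518,375) and check it in a close crop.

```bash
python3 - <<'E'
import cv2,numpy as np
s=cv2.imread('pics/side0.png');t=cv2.imread('pics/top0.png')
a=cv2.resize(s[180:280,220:320],(400,400),interpolation=cv2.INTER_CUBIC)   # 4x
b=cv2.resize(t[205:265,255:355],(400,240),interpolation=cv2.INTER_CUBIC)   # 4x
c=cv2.resize(t[100:190,150:250],(400,360),interpolation=cv2.INTER_CUBIC) #4x
d=cv2.resize(s[125:275,120:220],(400,600),interpolation=cv2.INTER_CUBIC)[0:600]
im=np.zeros((600,800,3),np.uint8); im[:240,:400]=b; im[240:600,:400]=c; im[:400,400:]=a
e=cv2.resize(s[125:225,120:236],(400,200)) # aspect changed, ignore
cv2.imwrite('pics/c1.png',im)
def blobs(im,name):
    h=cv2.cvtColor(im,cv2.COLOR_BGR2HSV)
    m=((h[...,1]<40)&(h[...,2]>185)).astype(np.uint8)
    n,l,st,ce=cv2.connectedComponentsWithStats(m)
    for i in range(1,n):
        if 12<st[i,4]<400: print(name,st[i].tolist(),ce[i].round(1))
blobs(s[:,200:330],'side+200');blobs(t[200:330,240:360],'top+240,200')
E
```

```text
side+200 [0, 137, 11, 9, 66] [  3.8 141.7]
side+200 [52, 201, 10, 4, 26] [ 56.2 202.8]
side+200 [92, 202, 5, 10, 36] [ 94.2 206.5]
side+200 [79, 213, 7, 20, 87] [ 81.7 221.3]
side+200 [112, 212, 7, 19, 86] [115.  220.3]
side+200 [6, 214, 6, 8, 25] [  8.8 216.5]
side+200 [39, 216, 6, 17, 78] [ 41.2 223.7]
side+200 [49, 218, 15, 8, 83] [ 55.6 221.6]
side+200 [0, 225, 24, 22, 326] [ 13.  236.7]
side+200 [36, 235, 12, 6, 38] [ 41.1 238.3]
side+200 [36, 256, 11, 6, 47] [ 40.9 258.6]
side+200 [1, 271, 21, 7, 61] [ 10.9 275. ]
top+240,200 [63, 0, 20, 7, 101] [72.9  2.4]
top+240,200 [23, 6, 13, 20, 124] [27.8 15. ]
top+240,200 [81, 29, 21, 22, 238] [89.9 39.5]
top+240,200 [12, 44, 13, 20, 117] [17.5 52.6]
top+240,200 [55, 67, 7, 8, 48] [58.  70.8]
top+240,200 [11, 80, 14, 17, 146] [17.  87.1]
top+240,200 [84, 103, 8, 7, 45] [ 87.1 106.1]
top+240,200 [0, 109, 32, 13, 102] [ 15.5 115.3]
```

View pics/c1.png

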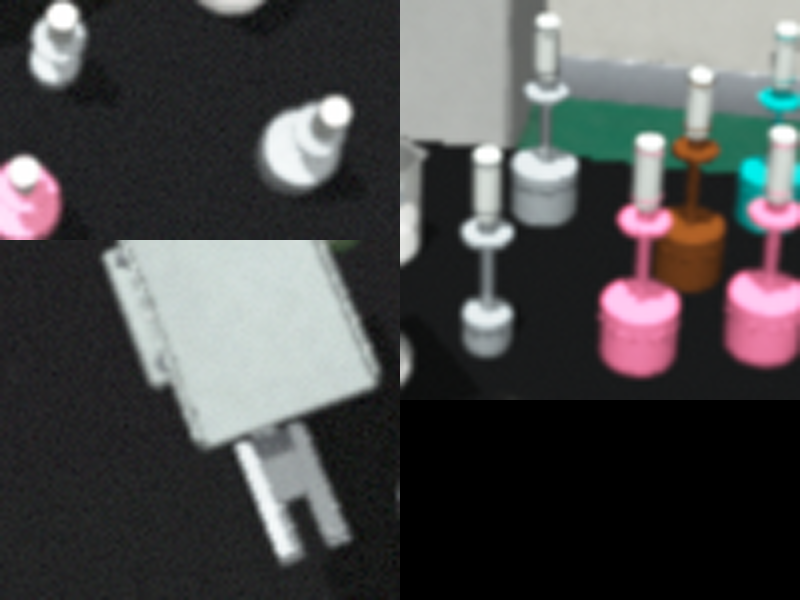

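The crop shows that the far steel weight is clearly the larger one: grip top at side px (256.5,185) and top px (339,233). Its body is about 16 px wide, against 12 px for the nearer one. Next I measure this weight, and the fork in both views.

```bash
python3 - <<'E'
from h import *
s=cv2.imread('pics/side0.png')
cv2.imwrite('pics/c2.png',cv2.resize(s[125:265,130:240],(660,600)[:2] if 0 else (471,600),interpolation=cv2.INTER_CUBIC))
fs=grab('side');ft=grab('top')
import pickle; pickle.dump((fs,ft),open('f0.pkl','wb'))
S=lambda X,Y:(220+(X-400+.5)/4-.5,180+(Y+.5)/4-.5)
T=lambda X,Y:(255+(X+.5)/4-.5,205+(Y+.5)/4-.5)
C=lambda X,Y:(150+(X+.5)/4-.5,100+(Y-240+.5)/4-.5)
for n,a,b in [('gripL',S(547,20),T(337,110)),('collarL',S(547,91),T(325,138)),('gripS',S(488,153),T(62,16))]:
    print(n,[np.round(v,4) for v in tri(fs,a,ft,b)])
g,_=tri(fs,S(547,20),ft,T(337,110))
for z in (0,.045,.12,.17): print(z,'side',proj(fs,[g[0],g[1],z]).round(1),'top',proj(ft,[g[0],g[1],z]).round(1))
print('body bottom side front/centre',S(545,222),'body edges top view 262..  ',T(262,165))
for n,p,z in [('tipL',(280,562),.205),('tipLr',(301,555),.205),('tipRl',(332,548),.205),('tipR',(350,538),.205),('slotL',(286,503),.2),('slotR',(304,495),.2),('rootL',(237,447),.2),('rootR',(304,424),.2)]:
    print(n,onz(ft,*C(*p),z).round(4))
for n,p in [('covL',(205,447)),('covR',(378,383))]: print(n,onz(ft,*C(*p),.39).round(4))
E
```

```text
gripL [array([ 0.5864, -0.3263,  0.1677]), np.float64(0.0009)]
collarL [array([ 0.5841, -0.3317,  0.1039]), np.float64(0.0052)]
gripS [array([ 0.5916, -0.1457,  0.1517]), np.float64(0.0014)]
0 side [255.5 231.7] top [328.  243.4]
0.045 side [255.8 219.7] top [330.7 240.6]
0.12 side [256.2 198.7] top [335.5 235.5]
0.17 side [256.5 184. ] top [339.1 231.8]
body bottom side front/centre (255.875, 235.125) body edges top view 262..   (320.125, 245.875)
tipL [ 0.6051 -0.0082  0.205 ]
tipLr [ 0.6136 -0.0188  0.205 ]
tipRl [ 0.6241 -0.0353  0.205 ]
tipR [ 0.6338 -0.0435  0.205 ]
slotL [0.6439 0.0026 0.2   ]
slotR [ 0.6525 -0.0062  0.2   ]
rootL [0.6688 0.0447 0.2   ]
rootR [0.6971 0.0102 0.2   ]
covL [0.5998 0.0173 0.39  ]
covR [ 0.6627 -0.0553  0.39  ]
```

View pics/c2.png

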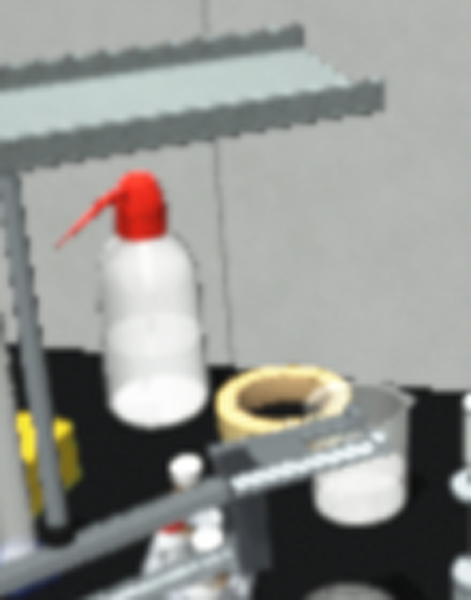

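```bash
python3 - <<'E'
from h import *
import pickle; fs,ft=pickle.load(open('f0.pkl','rb'))
for n,p in [('pink1',(257.5,252.6)),('pink2',(257,284)),('brown',(298,270.8)),('turq',(327.1,306.1))]: print(n,onz(ft,*p,.17).round(3))
for n,p in [('beaker',(492/1.5625,302/1.5625)),('petri',(409/1.5625,300/1.5625)),('tape',(551/1.5625,279/1.5625)),('rack',(433/1.5625,250/1.5625)),('bottle',(590/1.5625,195/1.5625))]: print(n,onz(ft,*p,.0).round(3),onz(ft,*p,.08).round(3))
C=lambda X,Y:(150+(X+.5)/4-.5,100+(Y-240+.5)/4-.5)
D=lambda X,Y:(130+(X+.5)/4.286-.5,125+(Y+.5)/4.286-.5)
print('tip near',tri(fs,D(387,437),ft,C(280,562)))
print('cov near',tri(fs,D(383,85),ft,C(205,447)))
seat=np.array([.641,-.008,.2]); print('seat in side c2',(proj(fs,seat)-[129.5,124.5])*4.286)
o=robot.observe(); R0=R.from_rotvec(o['tool_rot']); print('tool axes\n',R0.as_matrix().round(3))
for yaw in (40,-30,0):
  for th in (40,):
    a=np.radians(yaw);t=np.radians(th)
    y=np.array([np.cos(a)*np.sin(t),np.sin(a)*np.sin(t),-np.cos(t)])
    for s in (1,-1):
        z=s*np.array([-np.sin(a),np.cos(a),0]); M=R.from_matrix(np.stack([np.cross(y,z),y,z],1))
        d=(M*R0.inv()).as_rotvec(); print(yaw,s,d.round(3),np.degrees(np.linalg.norm(d)).round(1),'shift of grasp->tcp',(.019*y).round(4))
E
```

```text
pink1 [ 0.472 -0.153  0.17 ]
pink2 [ 0.4   -0.177  0.17 ]
brown [ 0.462 -0.26   0.17 ]
turq [ 0.404 -0.351  0.17 ]
beaker [ 0.715 -0.247  0.   ] [ 0.69  -0.244  0.08 ]
petri [ 0.668 -0.1    0.   ] [ 0.645 -0.106  0.08 ]
tape [ 0.795 -0.34   0.   ] [ 0.765 -0.331  0.08 ]
rack [ 0.776 -0.111  0.   ] [ 0.747 -0.116  0.08 ]
bottle [ 0.989 -0.367  0.   ] [ 0.946 -0.356  0.08 ]
tip near (array([ 0.60792338, -0.00762467,  0.20412501]), np.float64(0.0049692332468397535))
cov near (array([0.59845999, 0.01519144, 0.40074441]), np.float64(0.004184088527700771))
seat in side c2 [331.13313729 438.18018771]
tool axes
 [[-0.901 -0.     0.434]
 [-0.434  0.001 -0.901]
 [-0.    -1.    -0.001]]
40 1 [ 0.841  0.544 -2.729] 166.6 shift of grasp->tcp [ 0.0094  0.0079 -0.0146]
40 -1 [ 0.379 -0.588  0.239] 42.4 shift of grasp->tcp [ 0.0094  0.0079 -0.0146]
-30 1 [-0.849  0.031  2.065] 127.9 shift of grasp->tcp [ 0.0106 -0.0061 -0.0146]
-30 -1 [-0.028 -0.725 -0.932] 67.6 shift of grasp->tcp [ 0.0106 -0.0061 -0.0146]
0 1 [-0.928 -0.213  2.549] 155.9 shift of grasp->tcp [ 0.0122  0.     -0.0146]
0 -1 [ 0.156 -0.686 -0.431] 47.3 shift of grasp->tcp [ 0.0122  0.     -0.0146]
```

Large weight axis is about (0.586, −0.326), with measured grip top at z = 0.168 (0.170 stated). Fork seat is about (0.641, −0.008, 0.20) and stand yaw about 40°. Other objects are clear of a lean toward −x_stand, so I'll grasp directly in the final 40°-lean orientation.

Request:
arm_command(
  plan=[
    [0.0316,-0.049,0.0199,26.5,9.5,8.3,1],
    [0.0316,-0.049,0.0199,26.5,9.5,8.3,1],
    [0.0316,-0.049,0.0199,26.5,9.5,8.3,1],
    [0.0316,-0.049,0.0199,26.5,9.5,8.3,1],
    [0.0316,-0.049,0.0199,26.5,9.5,8.3,1],
    [0.0316,-0.049,0.0199,26.5,9.5,8.3,1],
    [0.0316,-0.049,0.0199,26.5,9.5,8.3,1],
    [0.0316,-0.049,0.0199,26.5,9.5,8.3,1],
    [0.0316,-0.049,0.0199,26.5,9.5,8.3,1],
    [0.0316,-0.049,0.0199,26.5,9.5,8.3,1],
    [0.0316,-0.049,0.0199,26.5,9.5,8.3,1],
    [0.0316,-0.049,0.0199,26.5,9.5,8.3,1],
  ],
)

```text
t: 1.2
position: [0.5469, -0.3586, 0.3004]
tool_rot: [0.002, 1.744, -1.335]
contact_force: [0.2, -0.1, -0.1]
opening: 0.0853
```

Request:
arm_command(
  plan=[
    [0,0,0,0,0,0,1],
    [0,0,0,0,0,0,1],
  ],
)

```text
t: 1.37
position: [0.5461, -0.3588, 0.2992]
tool_rot: [-0.001, 1.746, -1.336]
contact_force: [-0.3, 0.3, 0.1]
opening: 0.0856
```

```bash
cat >> h.py <<'E'
def target(yaw=40,th=40):
    a=np.radians(yaw);t=np.radians(th)
    y=np.array([np.cos(a)*np.sin(t),np.sin(a)*np.sin(t),-np.cos(t)]); z=-np.array([-np.sin(a),np.cos(a),0])
    return R.from_matrix(np.stack([np.cross(y,z),y,z],1))
def st():
    o=robot.observe(); Rt=R.from_rotvec(o['tool_rot']); y=Rt.as_matrix()[:,1]
    print('t',round(o['t'],2),'q',o['q'].round(3),'tcp',(o['position']*1e3).round(1),'grasp',(1e3*(o['position']-.019*y)).round(1),'F',o['contact_force'].round(2),'T',o['torque'].round(2),'open',round(o['opening']*1e3,1),'roterr',(target()*Rt.inv()).as_rotvec().round(4)); return o,y
E
python3 -c "
from h import *
o,y=st(); print('to grasp mm',1e3*(np.array([.586,-.326,.147])+.019*y-o['position']),'y',y.round(3))
f=grab('top','top1.png'); s=grab('side','side1.png')
im=np.hstack([cv2.resize(f['img'][160:360,220:420],(400,400)),cv2.resize(s['img'][100:300,180:380],(400,400))])
cv2.imwrite('pics/c3.png',im[:,:,::-1])
"
```

```text
t 1.37 q [-1.027  0.475  0.347  1.572  0.687  1.369] tcp [ 546.1 -358.8  299.2] grasp [ 536.8 -366.7  313.8] F [-0.26  0.26  0.13] T [-0.33  0.36  0.06] open 85.6 roterr [-0.0002 -0.0009 -0.0005]
to grasp mm [  49.24928971   40.67656885 -166.76838107] y [ 0.491  0.414 -0.766]
```

View pics/c3.png

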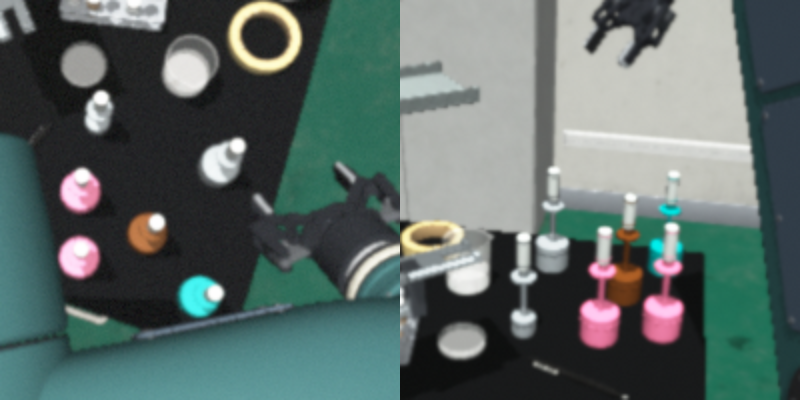

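The pictures show the gripper open and leaning, up and to the right of the large weight (top-crop fingertips at (262,203) and (345,170), grip at (237,146)). Now I go to 60 mm short of the grasp.

Request:
arm_command(
  plan=[
    [0,0,0,4,3,-24,1],
    [0,0,0,4,3,-24,1],
    [0,0,0,4,3,-24,1],
    [0,0,0,4,3,-24,1],
    [0,0,0,3.7,3.9,-24.8,1],
    [0,0,0,0,0,0,1],
    [0,0,0,0,0,0,1],
  ],
)

```text
t: 2.05
position: [0.5647, -0.3428, 0.1793]
tool_rot: [0.0, 1.746, -1.337]
contact_force: [-0.7, -0.2, 0.2]
opening: 0.0855
```

```bash
python3 -c "
from h import *
o,y=st(); print('to grasp mm',1e3*(np.array([.586,-.326,.147])+.019*y-o['position']))
f=grab('top','top2.png'); s=grab('side','side2.png')
for n,F,u0,v0 in (('top',f,300,190),('side',s,210,140)):
  print(n,'tcp',(proj(F,o['position'])-[u0,v0]+.5)*4,'grip top',(proj(F,[.586,-.326,.17])-[u0,v0]+.5)*4)
im=np.hstack([cv2.resize(f['img'][190:290,300:400],(400,400)),cv2.resize(s['img'][140:240,210:310],(400,400))])
cv2.imwrite('pics/c4.png',im[:,:,::-1])
"
```

```text
t 2.05 q [-0.988  0.498  0.061  1.232  0.692  1.421] tcp [ 564.7 -342.8  179.3] grasp [ 555.4 -350.7  193.8] F [-0.68 -0.25  0.18] T [-0.35  0.43 -0.01] open 85.5 roterr [-0.0006 -0.0011  0.0008]
to grasp mm [ 30.59840033  24.69289529 -46.82744537]
top tcp [176.85753891 207.83202158] grip top [157.65538403 169.52589859]
side tcp [220.12108428 160.82586299] grip top [188.57873207 178.15697219]
```

View pics/c4.png

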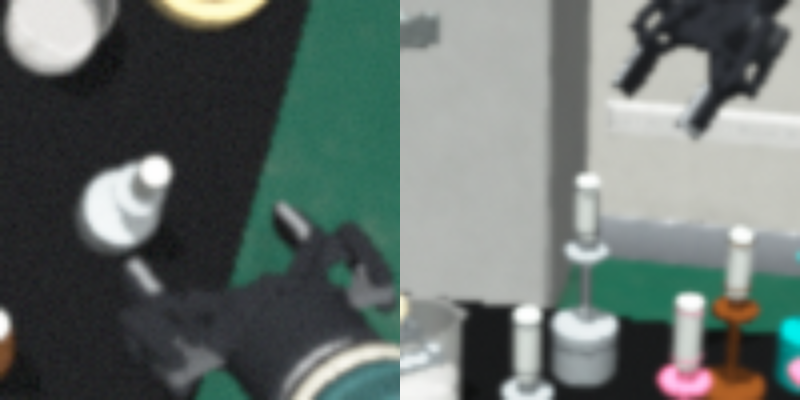

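```bash
python3 -c "
from h import *
f=grab('top');s=grab('side'); o,y=st()
T=lambda X,Y:(300+(X+.5)/4-.5,190+(Y+.5)/4-.5)
S=lambda X,Y:(210+(X-400+.5)/4-.5,140+(Y+.5)/4-.5)
for a in ((133,262),(283,207)):
  for b in ((620,93),(692,132)): print(a,b,tri(f,T(*a),s,S(*b)))
print(np.array(f['rotation']).round(3),np.array(f['position']),K(f),np.array(s['position']),np.array(s['rotation']))
print(R.from_rotvec(o['tool_rot']).as_matrix().round(3))
"
```

```text
t 2.25 q [-0.989  0.497  0.064  1.232  0.692  1.421] tcp [ 565.6 -344.   180.8] grasp [ 556.2 -351.8  195.4] F [-0.62  0.12 -0.3 ] T [-0.37  0.45 -0.04] open 85.5 roterr [0.0025 0.0013 0.001 ]
(133, 262) (620, 93) (array([ 0.53761924, -0.31860339,  0.23967149]), np.float64(0.049839911518028135))
(133, 262) (692, 132) (array([ 0.51261999, -0.32278759,  0.21674126]), np.float64(0.008159245462407275))
(283, 207) (620, 93) (array([ 0.5761126 , -0.39871808,  0.21300668]), np.float64(0.0032124964148690944))
(283, 207) (692, 132) (array([ 0.54846645, -0.40081602,  0.19228812]), np.float64(0.06695155584997795))
[ 0.234 -0.16  -1.227] [ 0.31330352 -0.19630438  1.26239215] 452.4243762849135 [0.4173736  0.63414003 0.60917259] [ 0.12929995 -1.58766493 -2.51125655]
[[-0.586  0.494  0.642]
 [-0.493  0.411 -0.767]
 [-0.642 -0.766  0.003]]
```

```bash
python3 -c "
from h import *
f=grab('top');s=grab('side'); o,y=st(); z=R.from_rotvec(o['tool_rot']).as_matrix()[:,2]
def crop(F,u0,v0,w):
  k=400/w; g=(255*(F['img'][v0:v0+w,u0:u0+w]/255.)**.5).astype(np.uint8); im=cv2.resize(g,(400,400),interpolation=cv2.INTER_CUBIC)
  for d,c in ((0,(255,0,0)),(-.019,(0,255,0)),(-.044,(0,0,255))):
    for w_ in (-.045,0,.045):
      p=((proj(F,o['position']+d*y+w_*z)-[u0,v0]+.5)*k).astype(int); cv2.circle(im,tuple(map(int,p)),3,c,1)
  return im
cv2.imwrite('pics/c5.png',np.hstack([crop(f,325,215,60),crop(s,250,135,60)])[:,:,::-1])
"
```

```text
t 2.35 q [-0.988  0.497  0.063  1.231  0.692  1.421] tcp [ 565.6 -343.8  180.3] grasp [ 556.2 -351.6  194.9] F [-0.1   0.16 -0.19] T [-0.35  0.4   0.04] open 85.3 roterr [0.0019 0.001  0.0008]
```

View pics/c5.png

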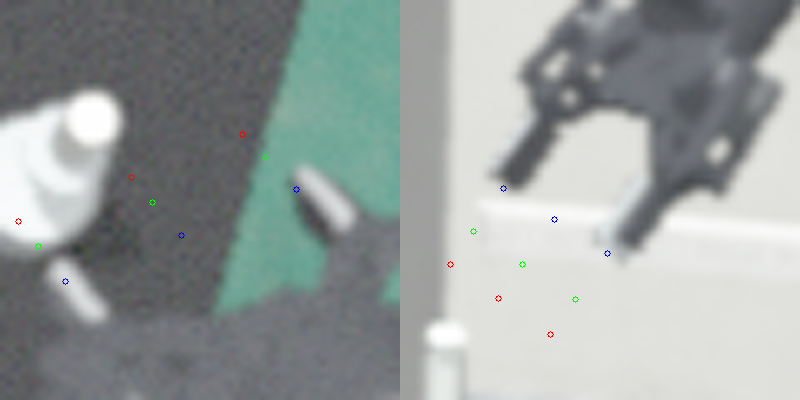

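The visible open fingertips lie about 42 mm behind the reported TCP, not 13 mm. Both views agree, and the offset is purely along the tool axis. I'll close to about the grip width in free air and measure where the tips really are.

Request:
arm_command(
  plan=[
    [0,0,0,0,0,0,0.21],
    [0,0,0,0,0,0,0.21],
    [0,0,0,0,0,0,0.21],
    [0,0,0,0,0,0,0.21],
    [0,0,0,0,0,0,0.21],
    [0,0,0,0,0,0,0.21],
    [0,0,0,0,0,0,0.21],
    [0,0,0,0,0,0,0.21],
  ],
  grip_force=60,
)

```text
t: 3.02
position: [0.5655, -0.3431, 0.1792]
tool_rot: [0.0, 1.745, -1.337]
contact_force: [0.6, 0.1, 0.3]
opening: 0.018
```

```bash
python3 -c "
from h import *
f=grab('top');s=grab('side'); o,y=st(); z=R.from_rotvec(o['tool_rot']).as_matrix()[:,2]
def crop(F,u0,v0,w):
  k=400/w; g=(255*(F['img'][v0:v0+w,u0:u0+w]/255.)**.5).astype(np.uint8); im=cv2.resize(g,(400,400),interpolation=cv2.INTER_CUBIC)
  for d,c in ((0,(255,0,0)),(-.019,(0,255,0)),(-.044,(0,0,255))):
      p=((proj(F,o['position']+d*y)-[u0,v0]+.5)*k).astype(int); cv2.circle(im,tuple(map(int,p)),3,c,1)
  return im
cv2.imwrite('pics/c6.png',np.hstack([crop(f,325,215,60),crop(s,250,135,60)])[:,:,::-1])
"
```

```text
t 3.12 q [-0.988  0.498  0.062  1.23   0.692  1.422] tcp [ 565.5 -343.1  179.2] grasp [ 556.1 -351.   193.7] F [ 0.65 -0.25  0.33] T [-0.41  0.41 -0.03] open 17.5 roterr [0.0004 0.     0.0005]
```

View pics/c6.png

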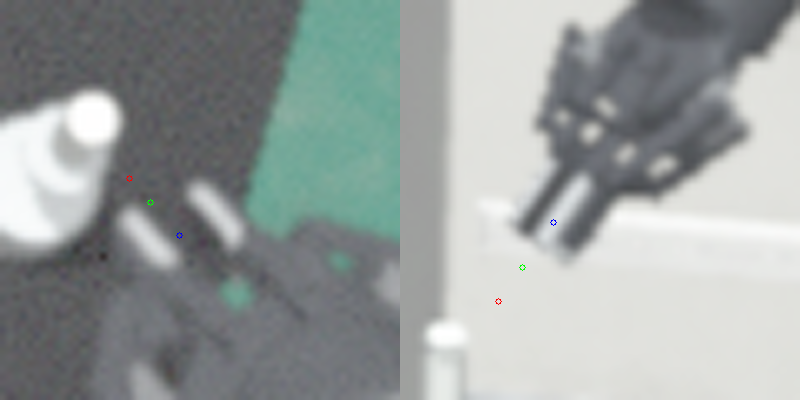

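```bash
python3 -c "
from h import *
f=grab('top');s=grab('side'); o,y=st(); M=R.from_rotvec(o['tool_rot']).as_matrix()
k=400/60
T=lambda X,Y:(325+X/k-.5,215+Y/k-.5)
S=lambda X,Y:(250+(X-400)/k-.5,135+Y/k-.5)
for a,b in (((126,212),(568,262)),((196,186),(518,230))):
  p,e=tri(f,T(*a),s,S(*b)); print(p.round(4),e.round(4),'in tool mm',(M.T@(p-o['position'])*1e3).round(1))
for F,n,W in ((f,'top',T),(s,'side',S)):
  c=(np.array(proj(F,o['position']-.03*y))+.5); print(n,(c-([325,215] if n=='top' else [250,135]))*k)
"
```

```text
t 3.22 q [-0.988  0.498  0.062  1.23   0.692  1.421] tcp [ 565.5 -343.1  179.2] grasp [ 556.1 -351.   193.7] F [ 0.56 -0.56 -0.25] T [-0.38  0.35  0.  ] open 18.0 roterr [0.0004 0.0001 0.0004]
[ 0.5408 -0.3422  0.2033] 0.0135 in tool mm [ -1.5 -30.2 -16.6]
[ 0.5622 -0.3628  0.2074] 0.0034 in tool mm [ -6.5 -31.4  13. ]
top [163.21225497 216.69988422]
side [136.30013054 247.55389029]
```

Closed tips are about 30 mm behind the reported TCP in both views, so the grasp point in the camera frame is TCP − 49 mm·y. I reopen, advance part way and check closely.

Request:
arm_command(
  plan=[
    [0,0,0,0,0,0,1],
    [0,0,0,0,0,0,1],
    [0,0,0,0,0,0,1],
    [0,0,0,0,0,0,1],
    [0,0,0,0,0,0,1],
    [0,0,0,0,0,0,1],
    [0,0,0,7,6,-11.5,1],
    [0,0,0,7,6,-11.5,1],
    [0,0,0,7,6,-11.5,1],
    [0,0,0,7,6,-11.5,1],
    [0,0,0,0,0,0,1],
    [0,0,0,0,0,0,1],
  ],
)

```text
t: 4.22
position: [0.5933, -0.3187, 0.1331]
tool_rot: [-0.0, 1.745, -1.336]
contact_force: [-0.7, -0.5, 0.3]
opening: 0.085
```

```bash
python3 -c "
from h import *
f=grab('top');s=grab('side'); o,y=st(); M=R.from_rotvec(o['tool_rot']).as_matrix()
print('to grasp mm',1e3*(np.array([.586,-.326,.147])+.049*y-o['position']))
def crop(F,u0,v0,w):
  k=400/w; g=(255*(F['img'][v0:v0+w,u0:u0+w]/255.)**.6).astype(np.uint8); im=cv2.resize(g,(400,400),interpolation=cv2.INTER_CUBIC)
  for d,c in ((0,(255,0,0)),(-.049,(0,255,0))):
      p=((proj(F,o['position']+d*y)-[u0,v0]+.5)*k).astype(int); cv2.circle(im,tuple(map(int,p)),3,c,1)
  return im
cv2.imwrite('pics/c7.png',np.hstack([crop(f,310,195,70),crop(s,235,150,70)])[:,:,::-1])
"
```

```text
t 4.32 q [-0.929  0.516 -0.034  1.067  0.697  1.498] tcp [ 593.4 -319.6  133.9] grasp [ 584.  -327.5  148.5] F [0.25 0.33 0.2 ] T [-0.34  0.4  -0.03] open 85.5 roterr [0.001  0.0005 0.0006]
to grasp mm [ 16.74787204  13.82847925 -24.44935161]
```

View pics/c7.png

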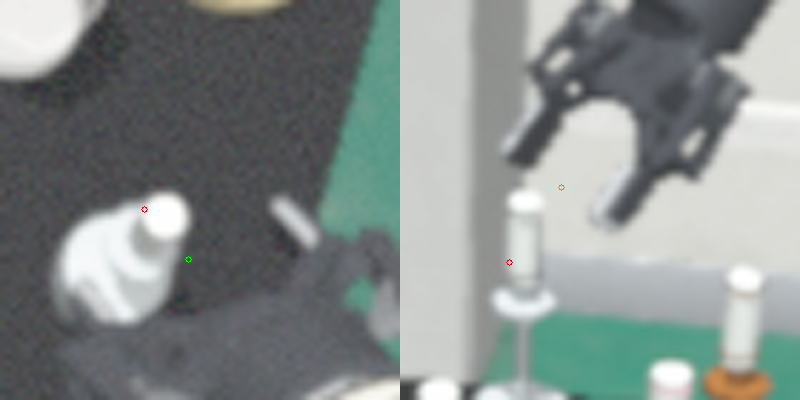

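The crop shows the open pads still above and outside the grip (side tips at (512,160) and (608,222), grip top at (525,200)). So the visual offset is right and I advance the remaining 33 mm.

Request:
arm_command(
  plan=[
    [0,0,0,5.6,4.6,-8.1,1],
    [0,0,0,5.6,4.6,-8.1,1],
    [0,0,0,5.6,4.6,-8.1,1],
    [0,0,0,0,0,0,1],
    [0,0,0,0,0,0,1],
  ],
)

```text
t: 4.73
position: [0.6101, -0.3056, 0.1094]
tool_rot: [0.0, 1.744, -1.337]
contact_force: [-1.2, -0.7, 0.6]
opening: 0.0852
```

```bash
python3 -c "
from h import *
f=grab('top');s=grab('side'); o,y=st()
print('to grasp mm',1e3*(np.array([.586,-.326,.147])+.049*y-o['position']))
def crop(F,u0,v0,w):
  k=400/w; g=(255*(F['img'][v0:v0+w,u0:u0+w]/255.)**.6).astype(np.uint8); return cv2.resize(g,(400,400),interpolation=cv2.INTER_CUBIC)
cv2.imwrite('pics/c8.png',np.hstack([crop(f,310,195,70),crop(s,225,160,70)])[:,:,::-1])
"
```

```text
t 4.83 q [-0.895  0.531 -0.077  0.979  0.698  1.543] tcp [ 610.2 -306.1  109.7] grasp [ 600.8 -313.9  124.3] F [ 0.65 -0.42  0.25] T [-0.33  0.43  0.04] open 85.3 roterr [0.0012 0.0007 0.0009]
to grasp mm [ 0.01753552  0.28057832 -0.24392928]
```

View pics/c8.png

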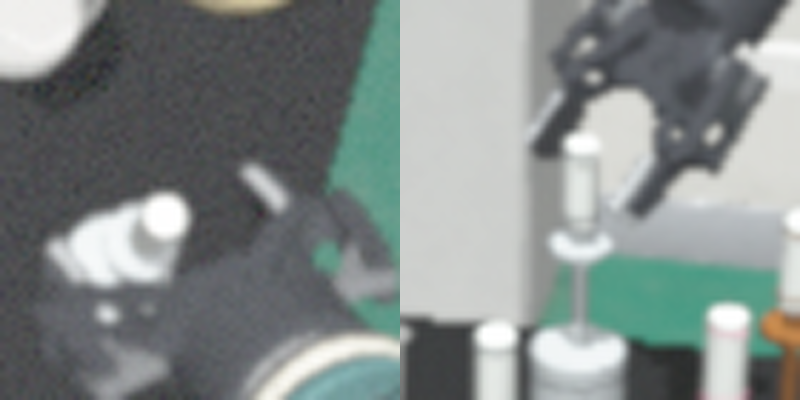

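The grip now stands between the pads (side tips at (543,150) and (632,212) either side of the grip at (583,185)). It is centred within a few mm. I advance 5 mm more and close.

Request:
arm_command(
  plan=[
    [0,0,0,2.5,2,-3.8,1],
    [0,0,0,0,0,0,0.5],
    [0,0,0,0,0,0,0.3],
    [0,0,0,0,0,0,0.25],
    [0,0,0,0,0,0,0.2],
    [0,0,0,0,0,0,0.15],
    [0,0,0,0,0,0,0],
    [0,0,0,0,0,0,0],
    [0,0,0,0,0,0,0],
    [0,0,0,0,0,0,0],
    [0,0,0,0,0,0,0],
    [0,0,0,0,0,0,0],
  ],
  grip_force=60,
)

```text
t: 5.83
position: [0.6129, -0.3033, 0.1053]
tool_rot: [0.0, 1.744, -1.337]
contact_force: [-2.1, 0.8, 4.3]
opening: 0.0167
```

Request:
arm_command(
  plan=[
    [0,0,0,0,0,5,0],
    [0,0,0,0,0,5,0],
    [0,0,0,0,0,10,0],
    [0,0,0,0,0,10,0],
    [0,0,0,0,0,0,0],
    [0,0,0,0,0,0,0],
    [0,0,0,0,0,0,0],
  ],
)

```text
t: 6.42
position: [0.6127, -0.3033, 0.135]
tool_rot: [-0.0, 1.745, -1.337]
contact_force: [-0.5, 0.6, -5.6]
opening: 0.0164
```

```bash
python3 -c "
from h import *
f=grab('top','topG.png');s=grab('side','sideG.png'); o,y=st()
"
```

```text
t 6.52 q [-0.889  0.512 -0.038  1.034  0.698  1.55 ] tcp [ 612.6 -303.2  134.6] grasp [ 603.3 -311.   149.2] F [-1.05 -0.3  -5.98] T [-0.81  1.   -0.03] open 16.5 roterr [ 0.     -0.0005  0.0004]
```

Held and lifted (Fz ≈ −5.7 N, opening 16.5 mm). I now lift and carry to a point 120 mm in front of the fork.

Request:
arm_command(
  plan=[
    [0,0,0,0,0,15,0],
    [0,0,0,0,0,25,0],
    [0,0,0,0,0,30,0],
    [0,0,0,0,0,30,0],
    [0,0,0,0,0,30,0],
    [0,0,0,0,0,20,0],
    [0,0,0,0,0,10,0],
    [0,0,0,-1,10,0,0],
    [0,0,0,-3,20,0,0],
    [0,0,0,-3,20,0,0],
    [0,0,0,-3,20,0,0],
    [0,0,0,-3,20,0,0],
  ],
)

```text
t: 7.52
position: [0.5994, -0.2123, 0.2945]
tool_rot: [0.0, 1.746, -1.337]
contact_force: [1.1, -0.0, -5.7]
opening: 0.0167
```

Request:
arm_command(
  plan=[
    [0,0,0,-3,20,0,0],
    [0,0,0,-3,20,0,0],
    [0,0,0,-3,20,0,0],
    [0,0,0,-3,20,0,0],
    [0,0,0,-3,20,0,0],
    [0,0,0,-3,20,0,0],
    [0,0,0,-4,15,0,0],
    [0,0,0,-4,10,0,0],
    [0,0,0,0,5,0,0],
    [0,0,0,0,0,0,0],
    [0,0,0,0,0,0,0],
    [0,0,0,0,0,0,0],
  ],
)

```text
t: 8.52
position: [0.5741, -0.0641, 0.2949]
tool_rot: [0.0, 1.745, -1.338]
contact_force: [-0.7, -0.3, -6.0]
opening: 0.0168
```

```bash
python3 -c "
from h import *
f=grab('top','topH.png');s=grab('side','sideH.png'); o,y=st()
p=o['position']; w=p-[.0269,.0227,0]
for n,F in (('top',f),('side',s)):
  for dz in (-.105,0,.065): print(n,dz,proj(F,w+[0,0,dz]).round(1))
  print(n,'seat',proj(F,[.641,-.008,.2]).round(1))
def crop(F,u0,v0,w,h):
  return cv2.resize(F['img'][v0:v0+h,u0:u0+w],(400,int(400*h/w)),interpolation=cv2.INTER_CUBIC)
cv2.imwrite('pics/c9.png',np.hstack([crop(f,190,120,100,100),crop(s,165,120,100,100)])[:,:,::-1])
"
```

```text
t 8.62 q [-0.612  0.098 -0.213  1.046  0.67   1.907] tcp [574.1 -64.1 294.8] grasp [564.7 -71.9 309.4] F [ 0.18  0.66 -5.79] T [-0.76  0.89 -0.04] open 16.6 roterr [ 0.0003 -0.0003  0.0011]
top -0.105 [242.  213.5]
top 0 [240.9 202.5]
top 0.065 [240.1 194.4]
top seat [224.7 167.7]
side -0.105 [254.6 218. ]
side 0 [255.4 177.7]
side 0.065 [255.9 150.4]
side seat [206.8 226.7]
```

View pics/c9.png

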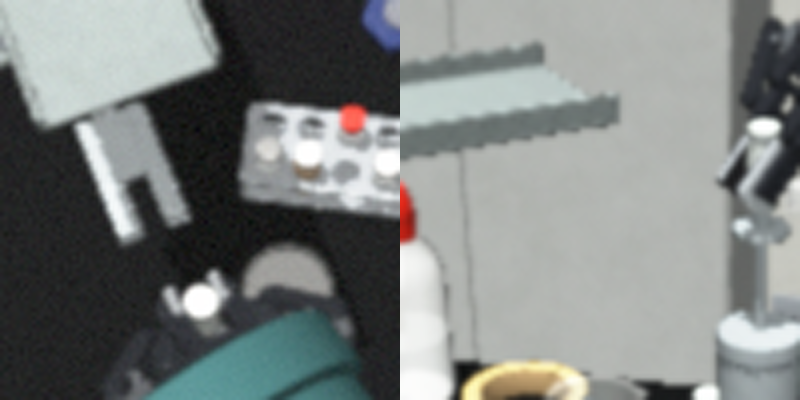

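The weight hangs upright in the gripper. Its grip top is at top px (240,194.6) and side px (255.7,151.6), within 1 px of prediction. Next I measure the slot's centre line with brightness profiles across the prongs.

```bash
python3 -c "
from h import *
f=grab('top'); g=cv2.cvtColor(f['img'],cv2.COLOR_RGB2GRAY)
a=np.radians(40.2); X=np.array([np.cos(a),np.sin(a),0]);Y=np.array([-np.sin(a),np.cos(a),0]); seat=np.array([.641,-.008,.2])
ls=np.arange(-34,35,2)
print('l',ls)
for d in (2,-4,-10,-16,-20,-24):
  m=np.array([proj(f,seat+d*1e-3*X+l*1e-3*Y) for l in ls],np.float32)
  print(d,cv2.remap(g,m[:,0][None],m[:,1][None],cv2.INTER_LINEAR)[0])
xs=np.arange(-40,30,2)
print('x',xs)
for l in (-15,-13,0,13,15):
  m=np.array([proj(f,seat+d*1e-3*X+l*1e-3*Y) for d in xs],np.float32)
  print(l,cv2.remap(g,m[:,0][None],m[:,1][None],cv2.INTER_LINEAR)[0])
o,y=st(); w=o['position']-[.0269,.0227,0]-seat; print('weight rel seat along/lat/up mm',(w@X*1e3).round(1),(w@Y*1e3).round(1),w[2]*1e3)
"
```

```text
l [-34 -32 -30 -28 -26 -24 -22 -20 -18 -16 -14 -12 -10  -8  -6  -4  -2   0
   2   4   6   8  10  12  14  16  18  20  22  24  26  28  30  32  34]
2 [ 25  23  24  24  34  65 110 147 158 161 160 161 147 112  70  39  34  33
  36  46  69 108 146 177 211 234 242 231 181 110  56  36  37  34  34]
-4 [ 23  24  24  25  42  86 131 160 163 161 162 158 148 112  71  42  38  34
  37  50  79 123 159 189 220 239 244 235 204 121  63  36  32  33  35]
-10 [ 24  22  20  23  38  66 108 142 160 162 161 158 144 106  67  41  33  36
  37  44  67 112 149 183 218 241 244 232 183 103  55  38  35  35  37]
-16 [ 25  28  24  26  40  72 119 149 159 161 169 166 151 117  65  42  35  34
  34  48  78 118 153 187 218 238 241 230 181 108  47  38  36  36  37]
-20 [ 21  21  24  28  44  75 114 149 160 164 163 159 136  99  59  36  33  34
  38  47  80 124 159 187 219 232 231 220 167  98  51  36  31  35  39]
-24 [ 23  23  18  19  36  65 105 133 143 140 138 134 119  84  55  39  32  32
  35  44  66  99 130 146 152 160 163 150 120  71  40  36  35  32  36]
x [-40 -38 -36 -34 -32 -30 -28 -26 -24 -22 -20 -18 -16 -14 -12 -10  -8  -6
 
[... 350 characters left out ...]
158 157 157]
0 [ 29  30  31  35  32  34  36  33  32  33  34  34  34  35  38  36  34  33
  34  32  33  33  33  40  58  94 129 151 159 159 159 161 162 160 158]
13 [ 34  35  35  36  39  56  87 120 148 182 203 206 205 200 198 202 207 207
 204 201 195 194 198 207 214 219 211 205 203 202 204 208 212 208 206]
15 [ 34  34  34  35  41  60  91 125 156 194 228 229 231 232 227 230 235 236
 230 229 230 224 227 233 241 240 235 232 233 228 228 234 233 230 230]
t 8.67 q [-0.612  0.098 -0.213  1.046  0.67   1.907] tcp [574.  -64.  294.9] grasp [564.7 -71.8 309.4] F [-0.36  0.41 -4.76] T [-0.77  0.94  0.05] open 16.7 roterr [ 0.0003 -0.0002  0.0011]
weight rel seat along/lat/up mm -122.5 0.5 94.86128219133933
```

The slot is centred at l ≈ 0, slot end at +10 and tips at −27.5, so the seat estimate stands within about 1 mm. I descend to collar height 0.214, then move in.

Request:
arm_command(
  plan=[
    [0,0,0,0,0,-11,0],
    [0,0,0,0,0,-20,0],
    [0,0,0,0,0,-20,0],
    [0,0,0,0,0,-20,0],
    [0,0,0,0,0,-10,0],
    [0,0,0,7.6,6.4,0,0],
    [0,0,0,15.3,12.9,0,0],
    [0,0,0,15.3,12.9,0,0],
    [0,0,0,7.6,6.4,0,0],
    [0,0,0,0,0,0,0],
    [0,0,0,0,0,0,0],
    [0,0,0,0,0,0,0],
  ],
)

```text
t: 9.67
position: [0.6191, -0.0251, 0.2138]
tool_rot: [-0.0, 1.745, -1.338]
contact_force: [0.2, 0.6, -4.2]
opening: 0.0164
```

Request:
arm_command(
  plan=[
    [0,0,0,6.5,5.4,0,0],
    [0,0,0,6.5,5.4,0,0],
    [0,0,0,6.5,5.4,0,0],
    [0,0,0,6.5,5.4,0,0],
    [0,0,0,6.5,5.4,0,0],
    [0,0,0,0,0,0,0],
    [0,0,0,0,0,0,0],
  ],
)

```text
t: 10.25
position: [0.6522, 0.0029, 0.2139]
tool_rot: [-0.001, 1.745, -1.337]
contact_force: [-0.8, 0.3, -5.9]
opening: 0.0169
```

```bash
cat >> h.py <<'E'
a_=np.radians(40.2); X=np.array([np.cos(a_),np.sin(a_),0]);Y=np.array([-np.sin(a_),np.cos(a_),0]); seat=np.array([.641,-.008,.2])
def rel(o):
    w=o['position']-[.0269,.0227,0]-seat; print('weight rel seat along/lat/up mm',[round(v*1e3,1) for v in (w@X,w@Y,w[2])])
E
python3 -c "
from h import *
o,y=st(); rel(o)"
```

```text
t 10.25 q [-0.411  0.196 -0.334  0.684  0.613  2.146] tcp [652.2   2.9 213.9] grasp [642.8  -5.  228.5] F [-0.78  0.32 -5.88] T [-0.77  0.91 -0.01] open 16.9 roterr [ 0.0004 -0.0002 -0.0006]
weight rel seat along/lat/up mm [np.float64(-19.6), np.float64(1.1), np.float64(13.9)]
```

Request:
arm_command(
  plan=[
    [0,0,0,4,3,0,0],
    [0,0,0,4,3,0,0],
    [0,0,0,4,3,0,0],
    [0,0,0,3.6,2.8,0,0],
    [0,0,0,0,0,0,0],
    [0,0,0,0,0,0,0],
  ],
)

```text
t: 10.75
position: [0.6677, 0.0143, 0.214]
tool_rot: [-0.0, 1.745, -1.337]
contact_force: [-0.0, 0.6, -4.9]
opening: 0.0166
```

```bash
python3 -c "
from h import *
s=grab('side','sideI.png');f=grab('top','topI.png'); o,y=st(); rel(o)
def crop(F,u0,v0,w,h):
  return cv2.resize(F['img'][v0:v0+h,u0:u0+w],(400,int(400*h/w)),interpolation=cv2.INTER_CUBIC)
cv2.imwrite('pics/c10.png',np.hstack([crop(f,180,100,100,150),crop(s,150,125,100,150)])[:,:,::-1])
"
```

```text
t 10.85 q [-0.379  0.212 -0.316  0.665  0.601  2.183] tcp [667.6  14.1 214. ] grasp [658.2   6.3 228.6] F [ 0.43  0.06 -5.08] T [-0.75  0.92 -0.04] open 16.4 roterr [ 0.0003 -0.0001  0.0004]
weight rel seat along/lat/up mm [np.float64(-0.6), np.float64(-0.2), np.float64(14.0)]
```

View pics/c10.png

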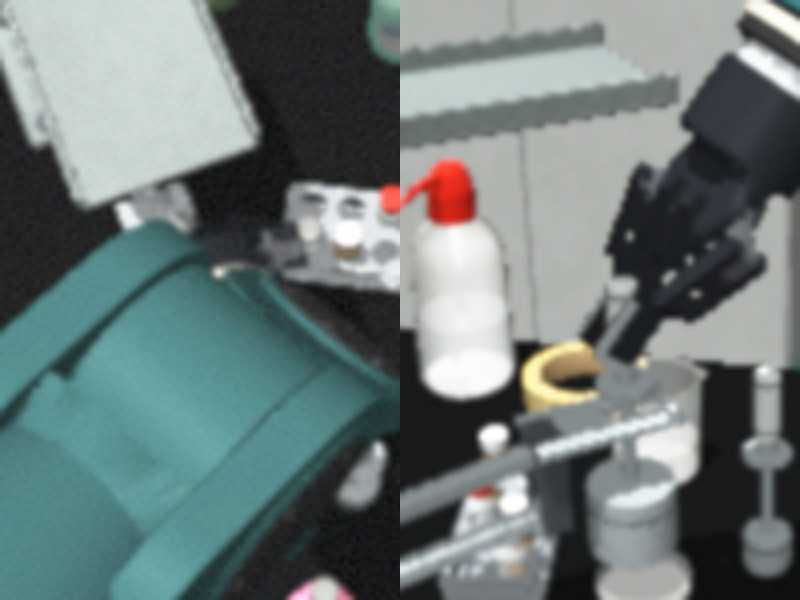

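The side view shows the stem inside the slot with the collar just above the fork at (635,385), and the gripper clear of the cover. Now I ease it down.

Request:
arm_command(
  plan=[
    [0,0,0,0,0,-2,0],
    [0,0,0,0,0,-2,0],
    [0,0,0,0,0,-2,0],
    [0,0,0,0,0,-2,0],
    [0,0,0,0,0,-2,0],
    [0,0,0,0,0,-2,0],
    [0,0,0,0,0,-2,0],
    [0,0,0,0,0,-2,0],
    [0,0,0,0,0,-2,0],
    [0,0,0,0,0,-2,0],
    [0,0,0,0,0,0,0],
    [0,0,0,0,0,0,0],
  ],
)

```text
t: 11.85
position: [0.6677, 0.0141, 0.1941]
tool_rot: [0.0, 1.745, -1.337]
contact_force: [-1.3, -0.3, -4.3]
opening: 0.0162
```

Request:
arm_command(
  plan=[
    [0,0,0,0,0,-2,0],
    [0,0,0,0,0,-2,0],
    [0,0,0,0,0,-2,0],
    [0,0,0,0,0,-2,0],
    [0,0,0,0,0,-2,0],
    [0,0,0,0,0,-2,0],
    [0,0,0,0,0,-2,0],
    [0,0,0,0,0,-2,0],
    [0,0,0,0,0,-2,0],
    [0,0,0,0,0,-2,0],
    [0,0,0,0,0,0,0],
    [0,0,0,0,0,0,0],
  ],
)

```text
t: 12.85
position: [0.6677, 0.0141, 0.174]
tool_rot: [0.0, 1.745, -1.337]
contact_force: [-1.6, -0.8, -1.8]
opening: 0.0165
```

```bash
python3 -c "
from h import *
o,y=st(); rel(o)"
```

```text
t 12.85 q [-0.379  0.242 -0.392  0.558  0.601  2.183] tcp [667.7  14.1 174. ] grasp [658.3   6.2 188.6] F [-1.61 -0.82 -1.78] T [-0.77  0.81 -0.02] open 16.5 roterr [ 0.0004 -0.      0.0005]
weight rel seat along/lat/up mm [np.float64(-0.6), np.float64(-0.3), np.float64(-26.0)]
```

Request:
arm_command(
  plan=[
    [0,0,0,0,0,-2,0],
    [0,0,0,0,0,-2,0],
    [0,0,0,0,0,-2,0],
    [0,0,0,0,0,-2,0],
    [0,0,0,0,0,-2,0],
    [0,0,0,0,0,-2,0],
    [0,0,0,0,0,-2,0],
    [0,0,0,0,0,-2,0],
    [0,0,0,0,0,-2,0],
    [0,0,0,0,0,-2,0],
    [0,0,0,0,0,0,0],
    [0,0,0,0,0,0,0],
  ],
)

```text
t: 13.85
position: [0.6676, 0.0141, 0.154]
tool_rot: [0.0, 1.745, -1.337]
contact_force: [0.4, 1.2, -0.7]
opening: 0.0168
```

Request:
arm_command(
  plan=[
    [0,0,0,0,0,0,0],
    [0,0,0,0,0,0,0],
    [0,0,0,0,0,0,0],
    [0,0,0,0,0,0,0],
  ],
)

```text
t: 14.18
position: [0.6676, 0.0141, 0.1541]
tool_rot: [0.0, 1.745, -1.337]
contact_force: [1.0, 1.7, -0.3]
opening: 0.0165
```

```bash
python3 -c "
from h import *
o,y=st(); rel(o)
F=[]
for i in range(6): F.append(robot.grab_frame('side') and robot.observe()['contact_force'])
print(np.mean(F,0).round(2),np.std(F,0).round(2))"
```

```text
t 14.18 q [-0.379  0.26  -0.428  0.504  0.601  2.183] tcp [667.6  14.1 154.1] grasp [658.3   6.3 168.7] F [ 1.04  1.68 -0.33] T [-0.26  0.32  0.06] open 16.5 roterr [0.0004 0.     0.0004]
weight rel seat along/lat/up mm [np.float64(-0.6), np.float64(-0.3), np.float64(-45.9)]
[ 0.86  1.16 -0.86] [0.57 0.36 0.29]
```

Request:
arm_command(
  plan=[
    [0,0,0,0,0,-1,0],
    [0,0,0,0,0,-1,0],
    [0,0,0,0,0,-1,0],
    [0,0,0,0,0,-1,0],
    [0,0,0,0,0,-1,0],
    [0,0,0,0,0,-1,0],
    [0,0,0,0,0,-1,0],
    [0,0,0,0,0,0,0],
    [0,0,0,0,0,0,0],
    [0,0,0,0,0,0,0],
    [0,0,0,0,0,0,0],
    [0,0,0,0,0,0,0],
  ],
)

```text
t: 15.48
position: [0.6677, 0.0141, 0.1471]
tool_rot: [0.0, 1.745, -1.337]
contact_force: [2.2, 1.0, 0.6]
opening: 0.0167
```

```bash
python3 -c "
from h import *
o,y=st(); rel(o)
F=[]
for i in range(8): F.append(robot.grab_frame('side') and robot.observe()['contact_force'])
print(np.mean(F,0).round(2),np.std(F,0).round(2))"
```

```text
t 15.48 q [-0.379  0.266 -0.441  0.485  0.601  2.183] tcp [667.7  14.1 147.1] grasp [658.3   6.2 161.7] F [2.23 1.04 0.56] T [-0.08  0.12 -0.03] open 16.7 roterr [0.0004 0.0001 0.0005]
weight rel seat along/lat/up mm [np.float64(-0.6), np.float64(-0.3), np.float64(-52.9)]
[2.25 1.51 0.06] [0.43 0.48 0.19]
```

Fz is about 0 at 53 mm sink: the fork carries the weight. The fork pulls about 2.7 N toward +x_stand as it swings on its arc, so I follow it by 2 mm.

Request:
arm_command(
  plan=[
    [0,0,0,0.8,0.6,0,0],
    [0,0,0,0.8,0.6,0,0],
    [0,0,0,0,0,0,0],
    [0,0,0,0,0,0,0],
    [0,0,0,0,0,0,0],
    [0,0,0,0,0,0,0],
  ],
)

```text
t: 16.38
position: [0.6691, 0.0152, 0.1469]
tool_rot: [0.0, 1.745, -1.337]
contact_force: [-1.2, -0.4, -1.0]
opening: 0.0171
```

```bash
python3 -c "
from h import *
o,y=st(); rel(o)
F=[]
for i in range(8): F.append(robot.grab_frame('side') and robot.observe()['contact_force'])
F=np.array(F);print(F.mean(0).round(2),F.std(0).round(2),'along',(F@X).mean().round(2),'lat',(F@Y).mean().round(2))"
```

```text
t 16.38 q [-0.376  0.268 -0.439  0.483  0.6    2.187] tcp [669.1  15.2 146.9] grasp [659.8   7.4 161.5] F [-1.18 -0.4  -1.  ] T [-0.7   0.9   0.06] open 17.1 roterr [ 0.0004 -0.0003  0.0006]
weight rel seat along/lat/up mm [np.float64(1.3), np.float64(-0.4), np.float64(-53.1)]
[-2.25 -1.26 -0.99] [0.48 0.3  0.52] along -2.53 lat 0.49
```

Request:
arm_command(
  plan=[
    [0,0,0,-0.7,-0.6,0,0],
    [0,0,0,0,0,0,0],
    [0,0,0,0,0,0,0],
    [0,0,0,0,0,-1,0],
    [0,0,0,0,0,-1,0],
    [0,0,0,0,0,0,0],
    [0,0,0,0,0,0,0],
    [0,0,0,0,0,0,0],
    [0,0,0,0,0,0,0],
  ],
)

```text
t: 17.53
position: [0.6687, 0.0147, 0.1452]
tool_rot: [0.0, 1.744, -1.337]
contact_force: [1.6, 3.2, 0.2]
opening: 0.0169
```

```bash
python3 -c "
from h import *
o,y=st(); rel(o)
F=[];q=[]
for i in range(8): s=robot.grab_frame('side'); F.append(robot.observe()['contact_force'])
F=np.array(F);print(F.mean(0).round(2),F.std(0).round(2),'along',(F@X).mean().round(2),'lat',(F@Y).mean().round(2))"
```

```text
t 17.53 q [-0.377  0.269 -0.443  0.479  0.601  2.185] tcp [668.7  14.7 145.2] grasp [659.3   6.8 159.7] F [1.6  3.15 0.17] T [ 0.08 -0.01  0.06] open 16.9 roterr [0.0004 0.0002 0.0004]
weight rel seat along/lat/up mm [np.float64(0.6), np.float64(-0.5), np.float64(-54.8)]
[2.84 2.5  0.7 ] [0.56 0.72 0.51] along 3.78 lat 0.07
```

Request:
arm_command(
  plan=[
    [0,0,0,0.2,0.2,0.5,0],
    [0,0,0,0,0,0,0],
    [0,0,0,0,0,0,0],
    [0,0,0,0,0,0,0],
    [0,0,0,0,0,0,0],
    [0,0,0,0,0,0,0],
  ],
  grip_force=20,
)

```text
t: 18.43
position: [0.6687, 0.0148, 0.1454]
tool_rot: [0.0, 1.745, -1.338]
contact_force: [0.2, -0.6, -0.2]
opening: 0.0167
```

```bash
python3 -c "
from h import *
o,y=st(); rel(o)
F=[];q=[]
for i in range(8): s=robot.grab_frame('side'); F.append(robot.observe()['contact_force'])
F=np.array(F);print(F.mean(0).round(2),F.std(0).round(2),'along',(F@X).mean().round(2),'lat',(F@Y).mean().round(2))"
```

```text
t 18.43 q [-0.377  0.269 -0.442  0.48   0.6    2.186] tcp [668.7  14.8 145.4] grasp [659.3   6.9 160. ] F [ 0.23 -0.59 -0.2 ] T [-0.53  0.29 -0.09] open 16.7 roterr [ 0.0005 -0.0002  0.0007]
weight rel seat along/lat/up mm [np.float64(0.7), np.float64(-0.5), np.float64(-54.6)]
[ 0.51 -1.06 -0.44] [0.59 0.56 0.54] along -0.29 lat -1.14
```

Forces are balanced: vertical −0.4 N, along −0.3 N. The arm is settled, so I hold for a moment and let go gently.

Request:
arm_command(
  plan=[
    [0,0,0,0,0,0,0],
    [0,0,0,0,0,0,0],
    [0,0,0,0,0,0,0],
    [0,0,0,0,0,0,0],
    [0,0,0,0,0,0,0.23],
    [0,0,0,0,0,0,0.26],
    [0,0,0,0,0,0,0.3],
    [0,0,0,0,0,0,0.4],
    [0,0,0,0,0,0,0.5],
    [0,0,0,0,0,0,0.6],
    [0,0,0,0,0,0,0.6],
    [0,0,0,0,0,0,0.6],
  ],
)

```text
t: 19.83
position: [0.6688, 0.0149, 0.1456]
tool_rot: [0.0, 1.745, -1.337]
contact_force: [0.0, -0.8, 0.3]
opening: 0.0507
```

```bash
cat > cmp.py <<'E'
from h import *
o,y=st(); rel(o)
p=[]
for i in range(4):
    s=grab('side',f'sideR{i}.png')
    for _ in range(2): robot.grab_frame('side')
    if i: print('frame diff in fork region',cv2.absdiff(s['img'],l)[150:290,120:240].astype(float).mean().round(2),cv2.absdiff(cv2.GaussianBlur(s['img'],(5,5),0),cv2.GaussianBlur(l,(5,5),0))[150:290,120:240].max())
    l=s['img']
E
python3 cmp.py; python3 -c "
import cv2
s=cv2.imread('pics/sideR3.png');cv2.imwrite('pics/c11.png',cv2.resize(s[120:290,120:280],(560,595),interpolation=cv2.INTER_CUBIC))"
```

```text
t 19.83 q [-0.377  0.269 -0.442  0.48   0.6    2.186] tcp [668.8  14.9 145.6] grasp [659.4   7.  160.1] F [ 0.03 -0.82  0.32] T [-0.39  0.41 -0.  ] open 50.7 roterr [0.0004 0.     0.0005]
weight rel seat along/lat/up mm [np.float64(0.8), np.float64(-0.4), np.float64(-54.4)]
frame diff in fork region 0.62 62
frame diff in fork region 0.63 89
frame diff in fork region 0.63 96
```

The picture limit is reached, so I check numerically. First: where the frames still differ, and where the grip top is.

```bash
cat > chk.py <<'E'
from h import *
o,y=st()
s0=grab('side')['img']
for i in range(3):
    for _ in range(2): robot.grab_frame('side')
    F=grab('side'); s=F['img']; d=cv2.absdiff(cv2.GaussianBlur(s,(5,5),0),cv2.GaussianBlur(s0,(5,5),0)).max(2)
    n,l,stt,ce=cv2.connectedComponentsWithStats((d>15).astype(np.uint8)); print([stt[j].tolist() for j in range(1,n) if stt[j,4]>3][:8]); s0=s
h=cv2.cvtColor(s,cv2.COLOR_RGB2HSV)
for z in (.2,.146): 
  print('pred grip top',proj(F,seat+[0,0,z-.2+.065]).round(1),'body bottom',proj(F,seat+[0,0,z-.2-.105]).round(1))
E
python3 chk.py
```

```text
t 20.43 q [-0.377  0.269 -0.442  0.48   0.6    2.186] tcp [668.8  14.9 145.6] grasp [659.4   7.  160.1] F [-0.29  0.15 -0.52] T [-0.33  0.37 -0.01] open 51.2 roterr [0.0004 0.0001 0.0004]
[[184, 251, 4, 6, 10]]
[]
[[182, 250, 10, 9, 68]]
pred grip top [205.5 200.8] body bottom [208.8 264.8]
pred grip top [206.5 222.5] body bottom [209.7 282.7]
```

```bash
python3 -c "
from h import *
for i in range(5):
  s=grab('side')['img']; g=cv2.cvtColor(s,cv2.COLOR_RGB2GRAY); print(g[250:260:3,180:196:2].tolist()); 
print(proj(grab('side'),seat+.05*X+[0,0,-.054]))
# weight: bright grip column & body bottom along predicted axis
c=proj(grab('side'),seat+[0,0,-.054])
print('grip rows (col 206)',[int(v) for v in g[212:245,206]]); print('body rows (col 209)',[int(v) for v in g[245:300,209]])
for r in (222,226,262,270,278): print(r,[int(v) for v in g[r,190:230]])
"
```

```text
[[249, 183, 137, 128, 123, 135, 137, 138], [190, 92, 69, 67, 79, 135, 188, 222], [154, 113, 125, 135, 154, 214, 232, 236], [200, 200, 161, 206, 231, 218, 201, 166]]
[[249, 184, 141, 138, 134, 136, 136, 137], [189, 120, 136, 142, 151, 160, 191, 222], [154, 115, 180, 235, 244, 238, 236, 236], [200, 200, 160, 209, 233, 218, 202, 165]]
[[249, 183, 141, 141, 137, 136, 136, 138], [189, 117, 135, 141, 151, 159, 190, 222], [154, 115, 185, 236, 237, 236, 236, 236], [200, 200, 160, 209, 233, 218, 201, 166]]
[[249, 183, 141, 141, 137, 136, 136, 137], [189, 117, 135, 141, 151, 159, 190, 222], [154, 114, 185, 236, 237, 237, 236, 236], [200, 200, 161, 209, 233, 218, 202, 166]]
[[249, 184, 140, 133, 134, 136, 137, 138], [189, 118, 136, 125, 139, 151, 190, 222], [154, 116, 196, 242, 248, 239, 235, 236], [200, 200, 163, 214, 233, 218, 202, 166]]
[187.11439147 252.79592647]
grip rows (col 206) [31, 30, 30, 30, 31, 30, 29, 28, 28, 37, 94, 167, 189, 196, 195, 172, 141, 152, 171, 176, 177, 176, 175, 172, 170, 176, 197, 208, 196, 173, 150, 134, 145]
body rows (col 209) [98, 134, 176, 224, 233, 222, 174, 1
[... 431 characters left out ...]
73, 143, 98, 52, 30, 28, 60, 124, 168, 188, 194, 195, 187, 172, 150, 153, 176, 179, 158, 100, 61, 53, 50, 62, 98, 115, 87, 61, 54, 51, 44, 35, 31, 29, 30]
262 [72, 67, 60, 45, 32, 28, 26, 26, 26, 26, 25, 28, 35, 46, 67, 86, 104, 122, 122, 113, 118, 124, 124, 121, 113, 107, 90, 78, 66, 45, 28, 18, 15, 14, 14, 15, 15, 15, 15, 16]
270 [56, 53, 53, 49, 34, 20, 28, 68, 112, 131, 135, 137, 139, 139, 138, 135, 130, 131, 133, 134, 138, 141, 142, 141, 141, 141, 140, 140, 140, 150, 173, 175, 116, 45, 17, 16, 15, 16, 15, 16]
278 [57, 48, 44, 35, 24, 19, 20, 43, 75, 98, 121, 142, 153, 161, 164, 167, 169, 168, 163, 161, 159, 156, 148, 141, 133, 117, 99, 92, 84, 59, 28, 17, 16, 15, 15, 15, 15, 14, 15, 14]
```

The residual flicker is at the fork's hinge overlap, which looks like rendering. The grip top sits at row 222, as predicted for a 54 mm sink. I retreat along the tool axis.

Request:
arm_command(
  plan=[
    [0,0,0,-1.5,-1.2,2.3,0.6],
    [0,0,0,-3,-2.5,4.6,0.6],
    [0,0,0,-5,-4.1,7.7,0.6],
    [0,0,0,-7.4,-6.2,11.5,0.6],
    [0,0,0,-10,-8.3,15.3,0.6],
    [0,0,0,-10,-8.3,15.3,0.6],
    [0,0,0,-15,-12.6,0,0.6],
    [0,0,0,-15,-12.6,0,0.6],
    [0,0,0,-15,-12.6,0,0.6],
    [0,0,0,-15,-12.6,0,0.6],
    [0,0,0,0,0,0,0.6],
    [0,0,0,0,0,0,0.6],
  ],
)

```text
t: 22.28
position: [0.5717, -0.067, 0.2028]
tool_rot: [0.002, 1.744, -1.339]
contact_force: [-0.4, -0.8, -0.0]
opening: 0.0513
```

```bash
python3 chk.py; python3 -c "
from h import *
f=grab('side'); g=cv2.cvtColor(f['img'],cv2.COLOR_RGB2GRAY); t=grab('top')
print('grip col206',[int(v) for v in g[212:245,206]])
for r in (226,232,270,278): print(r,[int(v) for v in g[r,190:230]])
# bystanders: compare with the first frames
import pickle; fs,ft=pickle.load(open('f0.pkl','rb'))
for n,a,b in (('side',fs,f),('top',ft,t)):
  d=cv2.absdiff(cv2.GaussianBlur(a['img'],(5,5),0),cv2.GaussianBlur(b['img'],(5,5),0)).max(2)
  k,l,s,c=cv2.connectedComponentsWithStats((d>25).astype(np.uint8)); print(n,[s[j].tolist() for j in range(1,k) if s[j,4]>12])
"
```

```text
t 22.28 q [-0.621  0.145 -0.416  0.802  0.671  1.898] tcp [571.7 -67.  202.8] grasp [562.4 -74.8 217.4] F [-0.4  -0.83 -0.01] T [-0.36  0.43  0.02] open 51.3 roterr [0.0006 0.0006 0.0022]
[[354, 2, 3, 3, 7], [303, 27, 2, 3, 5], [445, 35, 2, 3, 5], [299, 37, 4, 4, 11], [299, 49, 4, 4, 12], [442, 57, 3, 3, 7], [302, 58, 5, 7, 15], [354, 75, 3, 4, 9]]
[[321, 11, 3, 3, 6], [291, 168, 2, 2, 4]]
[[318, 13, 2, 2, 4], [303, 27, 2, 2, 4], [257, 182, 2, 2, 4]]
pred grip top [205.5 200.8] body bottom [208.8 264.8]
pred grip top [206.5 222.5] body bottom [209.7 282.7]
grip col206 [236, 242, 239, 235, 212, 187, 187, 204, 224, 229, 220, 196, 191, 196, 195, 172, 141, 153, 171, 177, 177, 177, 177, 177, 177, 178, 183, 193, 191, 183, 159, 180, 182]
226 [194, 200, 204, 203, 201, 193, 184, 188, 188, 183, 175, 166, 153, 172, 188, 194, 195, 187, 172, 151, 153, 176, 182, 183, 183, 181, 179, 178, 178, 176, 171, 163, 156, 148, 127, 69, 31, 27, 27, 26]
232 [67, 79, 84, 83, 84, 84, 82, 77, 68, 60, 51, 55, 93, 149, 172, 176, 177, 171, 161, 160, 193, 229, 235, 235, 235, 234, 233, 233, 232, 231, 229, 225, 216, 19
[... 547 characters left out ...]
[247, 212, 19, 26, 366], [115, 219, 108, 70, 2764], [304, 219, 8, 10, 63], [318, 221, 4, 6, 22], [212, 229, 9, 5, 24], [446, 233, 2, 12, 19], [269, 249, 22, 24, 310], [180, 252, 6, 4, 17], [169, 262, 11, 3, 24], [196, 265, 25, 27, 398], [205, 270, 15, 8, 73], [481, 317, 21, 8, 84], [414, 322, 98, 62, 4174], [502, 323, 5, 4, 14], [463, 333, 6, 7, 29]]
top [[208, 145, 31, 50, 874], [169, 198, 143, 166, 11321], [225, 206, 8, 10, 57], [319, 228, 25, 26, 480], [0, 251, 163, 133, 10010], [308, 297, 22, 22, 339], [128, 328, 7, 19, 84], [218, 331, 14, 15, 80], [124, 351, 15, 33, 244], [0, 353, 19, 31, 252], [21, 356, 5, 6, 18], [181, 368, 17, 16, 143], [199, 372, 21, 12, 203], [167, 377, 16, 7, 52]]
```

The hung weight's pixel profile is identical before and after the retreat. Some frame differences lie near the look-alikes, so I check by colour whether they moved or are just shadowed or occluded.

```bash
python3 -c "
from h import *
grab('side','sideZ.png');grab('top','topZ.png')
for n in ('side0','side1','sideG','sideH','sideI','sideR3','sideZ','top0','top1','topG','topH','topI','topZ'):
  im=cv2.imread(f'pics/{n}.png'); h=cv2.cvtColor(im,cv2.COLOR_BGR2HSV); out=[]
  for c,(a,b,s) in dict(turq=(85,95,150),brown=(8,14,140),pink=(160,175,60)).items():
    m=((h[...,0]>=a)&(h[...,0]<=b)&(h[...,1]>s)&(h[...,2]>50)).astype(np.uint8)
    k,l,st_,ce=cv2.connectedComponentsWithStats(m); out.append((c,[(st_[j].tolist()) for j in range(1,k) if st_[j,4]>40]))
  print(n,out)
"
```

```text
side0 [('turq', [[310, 202, 10, 9, 51], [303, 219, 8, 20, 95], [91, 332, 12, 7, 48]]), ('brown', [[283, 215, 19, 38, 374]]), ('pink', [[269, 229, 22, 46, 573], [300, 230, 23, 43, 566]])]
side1 [('turq', [[310, 202, 10, 9, 52], [303, 219, 8, 20, 96], [91, 332, 12, 7, 49]]), ('brown', [[283, 215, 19, 38, 373]]), ('pink', [[269, 229, 22, 46, 571], [300, 230, 23, 43, 563]])]
sideG [('turq', [[310, 202, 10, 9, 51], [303, 219, 8, 20, 95], [91, 332, 12, 7, 48]]), ('brown', [[283, 215, 19, 38, 373]]), ('pink', [[269, 229, 22, 46, 570], [300, 230, 22, 43, 561]])]
sideH [('turq', [[310, 203, 10, 8, 44], [304, 219, 7, 20, 84], [91, 332, 11, 7, 47]]), ('brown', [[283, 215, 18, 38, 359]]), ('pink', [[269, 231, 22, 44, 575], [300, 230, 23, 43, 562]])]
sideI [('turq', [[310, 202, 10, 9, 51], [303, 219, 9, 20, 105], [91, 332, 12, 6, 47]]), ('brown', [[283, 215, 18, 38, 360]]), ('pink', [[269, 231, 22, 44, 565], [300, 230, 22, 43, 597]])]
sideR3 [('turq', [[310, 202, 10, 9, 52], [303, 219, 9, 20, 109], [91, 332, 12, 7, 47]]), ('brown', [[283, 215, 18, 38, 362]]), ('pink', [[269, 231, 22, 44, 588], [3
[... 881 characters left out ...]
 40, 10, 106], [249, 245, 22, 23, 227], [249, 277, 22, 21, 213]])]
topH [('turq', [[309, 297, 21, 22, 299]]), ('brown', []), ('pink', [[41, 166, 30, 71, 336], [59, 168, 42, 41, 392], [77, 215, 17, 23, 65]])]
topI [('turq', [[308, 297, 22, 22, 305]]), ('brown', [[284, 266, 20, 21, 235]]), ('pink', [[42, 164, 16, 70, 232], [85, 170, 16, 12, 43], [82, 176, 18, 31, 154], [61, 178, 23, 16, 133], [47, 208, 48, 31, 148], [51, 212, 7, 15, 48], [68, 215, 12, 12, 42], [250, 245, 21, 23, 254], [249, 277, 22, 23, 341]])]
topZ [('turq', [[309, 297, 20, 22, 297]]), ('brown', []), ('pink', [[41, 165, 20, 70, 307], [77, 168, 24, 39, 169], [60, 177, 31, 20, 185], [84, 216, 9, 23, 52], [67, 218, 14, 9, 48]])]
```

The look-alikes' contours are unmoved; the differences are shadows and occlusion. Gripper is clear, so I hand in.

```bash
python3 -c "
from h import *
st(); print(robot.hand_in())"
```

```text
t 22.98 q [-0.619  0.146 -0.416  0.801  0.671  1.898] tcp [571.9 -66.1 202.2] grasp [562.5 -73.9 216.8] F [-0.82  0.15  0.16] T [-0.3   0.45  0.  ] open 51.2 roterr [0.0004 0.     0.0004]
the job is handed in; nothing more can be done
None
```

I gripped the larger steel weight with the gripper leaning 40°, brought it in under the cover and lowered its collar into the fork. I eased it down about 54 mm, until the vertical force on the gripper was near zero, then held still and let go. The gripper backed out along its own axis, and I handed in at about 23 s of the 51 s allowed.

**Last checks:**
- **Weight:** its grip top was in the row predicted for a 54 mm sink. The pixel profiles across its grip and body stayed the same before and after the gripper backed out, so it hung still.
- **Look-alikes:** the colour outlines of the brown, pink and turquoise ones had not moved. The frame differences near them come from shadow and the robot blocking the view.
- **Small weight, beaker, timer and dish:** I never aimed at or touched them knowingly, but I did not check them one by one at the end.

**What disagreed:**
- **Fingertips:** both camera views put them about 30 mm behind the reported tool point, beyond the stated 13 mm swing. I used the camera value, and the grasp and hanging fit it.
- **Sideways force:** friction on the fork gave up to about 4 N along its length while the weight was settling. I trimmed this to about 0.3 N before letting go.
- **Flicker:** a small patch at the fork's hinge changed between frames and looked like a rendering effect. The picture limit was reached, so I could not view it and checked by pixel values only.

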